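Reverse the ratchet, open the slant clamp and take the bottle out

TASK

The sample bottle is held in the slanted clamp. Flip the yellow direction lever on the ratchet head to the loosening side (handle drives anticlockwise seen from above), then work the handle to and fro until the blue jaw stands at least 7 mm back from where it began, and only then lift the bottle out and set it down gently, upright, on the floor of the clear tray beside the bottle already there. Leave the other bottle, the black blower, the wash bottle and the beaker standing where they are.

Things in the scene. Friction and masses are not known exactly. Their poses are not given: they have to be found in the camera images.
- clamp: Slant bottle clamp, fixed to the bench: aluminium foot plate 130 x 215 x 12 mm, white gear housing with a ratchet on top, slanted bottle seat on its +y side. Origin on the bench under the ratchet's vertical axis; x points away from the handle's middle position, y from the ratchet axis to the seat, z up.
- seat_foot (a point): Centre of the seat's foot, where the bottle's underside rests: (20, 105, 30) mm in the clamp frame. The seat leans 30 deg, top toward clamp -x (axis (-0.5, 0, 0.866)), open upward along that axis. Jaws (grey fixed on +y, blue moving on -y, 10 mm thick) cover the lowest 29 mm of the bottle; a 30 mm wide back rest its lower -x flank for the lowest 30 mm.
- head_top (a point): Top of the steel ratchet head on the vertical swing axis, 61.5 mm above the bench. The head is pear-shaped: 43 mm radius about this axis and 29 mm about the lever's pivot. On it a steel hexagon with a white pointer stands to 80 mm above the bench.
- handle (a joint): Handle swing about the clamp's vertical axis, rad, grows anticlockwise seen from above; stops at -0.55 and +0.55; at 0 it points along clamp -x. Stays where left (friction 0.15 N m; about 0.6 N m while driving). A flat neck 22 mm wide (top 58.5 mm above the bench) runs from the head to 115 mm from the axis, then the black round grip.
- grip (a point): Middle of the black round grip, 145 mm from the ratchet axis, 52 mm above the bench. The grip is 22 mm thick and runs level and radially from 104 to 188 mm from the axis, with 25 mm red rings at both ends (104 to 109, 182 to 188 mm).
- lever_pivot (a point): Vertical pivot of the direction lever, on top of the head, 48 mm from the ratchet axis toward the grip; 61.5 mm above the bench.
- lever (a joint): Direction lever, rad, grows anticlockwise seen from above; at 0 it points along the handle to the grip. Positive (tab on the side to which an anticlockwise swing carries the grip): handle drives the spindle anticlockwise = LOOSEN and clicks free clockwise. Negative (as it starts): the reverse. Snaps away from 0, rests at 0.25 to 0.52 either side; about 1.5 N at the tab flips it.
- lever_tab (a point): Centre of the lever's upright yellow tab: 12 mm along the lever, 10 mm across, 26 mm tall (65.5 to 91.5 mm above the bench), 32 mm from the pivot. The lever's flat black arm under it has its top 68.5 mm above the bench.
- spindle (a joint): Clamp spindle under the ratchet head, rad: starts at 0 (tight, goes no tighter), grows anticlockwise as it is loosened, ends at 3.4; 0.45 N m to turn. The white pointer on the hexagon turns with it. The ratchet has 24 teeth, so up to 0.26 rad of each driving swing is lost.
- jaw (a joint): Travel of the blue jaw away from the bottle (clamp -y), m: 0.005 m per rad of the spindle; 0 when clamping.
- bottle: The clamped sample bottle: clear, cream contents, black ribbed screw cap; 33 mm diameter up to 39 mm, cap 28 mm in diameter from 46 to 62 mm, 62 mm tall, 60 g. Origin at the centre of its underside, z along its axis toward the cap.
- tray: Clear sorting tray, fixed to the bench, 88 x 116 mm outside (x, y), 24 mm high, walls 2 mm, floor 2 mm thick, inside 78 x 106 mm. Origin on the bench under its centre; long side along its y. It stands left or right of the clamp at any yaw.
- mate: The other bottle, already standing in one end of the tray about 32 mm from the tray's centre along its y: 33 mm diameter, 66 mm tall, black cap. Origin at the centre of its underside.
- blower_bulb: Black rubber lens blower with red nozzle, 43 mm diameter, 102 mm tall, standing. Origin at the centre of its underside.
- wash: White wash bottle with red cap and bent spout, 62 mm diameter, 179 mm tall, standing. Origin on its underside; the body's centre is 15 mm along its y.
- beaker: Glass beaker, 46 mm diameter, 56 mm tall, standing. Origin at the centre of its underside.
- tip_rack: Blue pipette tip box, fixed to the bench, 72 x 115 x 58 mm (x, y, z); stands on the side of the clamp where the tray does not. Origin at the centre of its underside.
Things that resemble listed ones, but are neither listed nor needed, are in the scene too. Leave any green look-alike of the bottle alone.

How it is judged:
By the outcome, as a careful person would: the job done as asked, in the order asked, and still so for the second after the job is handed in, with the robot touching nothing.
It also fails if it takes over 72 s, if anything falls off the work surface, if the arm or the gripper's body presses on something with over 40 N, if the wrist force passes 120 N, or if a joint passes its speed limit or range.

ROBOT

A 6-joint arm with a two-finger parallel gripper is mounted at the origin on a cart in front of the work surface, level with it; the furniture and walls round the work are solid. World frame = base frame: x ahead of the robot, y to its left, z up, the work surface at z = 0. Lengths are in mm, angles in rad, forces in N, time in s.
With the tool pointing down it reaches from about 300 to 775 mm from the base axis. Payload 14.6 kg.
Tool frame: the origin (TCP) lies midway between the tips of the shut fingers; the grasp point (between the pads) lies 19 mm behind it; z points along the fingers, y is the line along which they close (so a half turn about z gives the same grasp; the last joint's range is limited). The gripper opens to 94 mm and grips with 3 to 60 N. Pads are 16 mm wide; open, the fingers measure 119 mm over their backs; the gripper's body (75 mm by 177 mm) begins 78 mm behind the grasp point.
Start: joints at [1.127, 0.3, 1.521, -0, 1.321, -0.067], TCP at [202.367, 511.407, 205.446] pointing down, gripper open.
Joint ranges: [-3.03, 3.03], [-0.79, 2.21], [0.23, 2.52], [-1.04, 4.18], [0, 3.07], [-2.55, 2.55]. Speed limits (rad/s): [2.22, 2.22, 2.57, 3.14, 3.14, 3.14].

INTERFACE

Orientations are given as [roll, pitch, yaw] about the fixed x, y, z axes, in that order (R = Rz(yaw) Ry(pitch) Rx(roll)).
In Python, from cell import * gives the robot as it stands. The module is installed in compiled form; this text tells all that it offers.
- The arm moves only by the tool servo_tool, never from a script. Its argument "motion" is a list of rows, each an object of numbers: "wx", "wy", "wz": the turn, a rotation vector about the tool's x, y, z in units of 2 rad (1.0 is 2 rad); "dx", "dy", "dz": the shift along the tool's x, y, z in units of 10 cm (1.0 is 10 cm); "fingers": the closure, from -1 (fully open) to 1 (shut). In form: [{"wx": .., "wy": .., "wz": .., "dx": .., "dy": .., "dz": .., "fingers": ..}, ...]. A call has 1 to 10 rows; each row is the pose to reach, as a shift and turn from the pose commanded when the call began, along the tool's axes at that moment; what a row does not reach only later rows make up. A row lasts 1/10 s, in which the tool goes at most 50 mm and 8.59 degrees, less where a joint would pass 70% of its speed; a pose out of reach is approached as far as the arm can. A call with a number of a shift or a turn outside -1 to 1 is refused whole. A call with a gripper value outside its range is refused whole. The fingers move at their own pace and stop on an object; "newtons" is the grip in N (left out, the last holds). Time passes only in rows, so rows that repeat a pose let the fingers close. It gives the time, the measured TCP pose, the force, the opening and the grip force at its end, in the units of the state.
- read_state(): the state, without advancing time (a new reading comes with each control period).
- camera(name): name is "side" or "top" or "wrist"; returns a dict with "image" (384x512x3 uint8, red, green, blue), "fx", "fy", "cx", "cy" (pixels), "k1" (the pictures are not rectified: a ray, as slopes to the right and down, at radius r is drawn at 1 + k1 r^2 times it, then the intrinsics apply), "R" (3x3) and "t" (3): a world point X has camera coordinates R X + t. Camera axes: x right, y down, z forward; pixel columns grow to the right and rows downward; lengths in mm; the calibration is good to about 2 mm. A picture is of the moment at which its call begins. There is no depth.
- sign_off(): hands the job in; it is judged then, once.
Trained networks look in a picture, given as the dict that the camera call returned (one of the last four; its "shot" number tells which), for a name from the list of things; names that differ only in an ending like _2 or _b are one class to them, and where a whole thing is asked for, a point or a joint stands for the part that bears it (a point fixed in the world has none). Each returns a list of dicts, best first, with "conf" (0 to 1); they miss things now and then, are a little off and sometimes report something else, mostly with a low value. They report only what shows in the picture. A call takes as long as a camera call. They do not tell look-alikes from the thing itself.
- spot_in(query, picture): "location" ([column, row] in pixels, amid what is visible of it).
- trace(query, picture): "pixels" (384x512 bool, what is visible of it) and "location" ([column, row] in pixels, amid what is visible of it).
The state is a dict: "clock": time; "joints": joint angles; "qd": joint speeds; "effort": joint torques, N m; "eef_pos": TCP position; "eef_rot": TCP orientation; "wrist_force": force on the tool from outside, world axes, zero at the start; "moment": the same for the moment, N m; "finger_gap": finger opening in mm; "finger_force": force on a finger pad.
Only numpy, scipy, OpenCV 4.12 (cv2) and the standard library are available. Lean on these libraries where they do the work, as an engineer would, in place of code of your own. Each camera call takes 0.05 s, during which the arm holds its last target. There are 200 camera calls.

## Working session

There is one attempt and no reset: what is moved stays moved. The work goes in short steps, Python scripts to look and compute and a tool call to move; the robot and the scene stay as the last step left them, time stands still between calls to the robot, and variables do not carry over. Pictures are saved under pics/ and viewed, at most 14 in all, crops included, and the job is handed in when it is done.

Besides the shell and the picture viewer there is one more tool, called by a JSON object that holds its "fn" and its "kwargs". servo_tool: Moves the arm, as the interface text tells. Its arguments: {"type":"object","properties":{"motion":{"type":"array","items":{"type":"object","properties":{"wx":{"type":"number"},"wy":{"type":"number"},"wz":{"type":"number"},"dx":{"type":"number"},"dy":{"type":"number"},"dz":{"type":"number"},"fingers":{"type":"number"}}}},"newtons":{"type":"number"}},"required":["motion"]}

```bash
mkdir -p pics; cat > h.py <<'E'
from cell import *
import numpy as np, cv2
from scipy.spatial.transform import Rotation as Ro
def save(p,n): cv2.imwrite('pics/'+n,p['image'][:,:,::-1])
def ray(p,uv):
    K=np.array([[p['fx'],0,p['cx']],[0,p['fy'],p['cy']],[0,0,1.]])
    d=(np.array(uv,float)-[p['cx'],p['cy']])/[p['fx'],p['fy']]; u=d.copy()
    for _ in range(20): u=d/(1+p['k1']*(u@u))
    R=np.array(p['R']);t=np.array(p['t']); return -R.T@t, R.T@np.array([u[0],u[1],1])
def atz(p,uv,z):
    o,d=ray(p,uv); return o+d*(z-o[2])/d[2]
def tri(obs):
    A=np.zeros((3,3));b=np.zeros(3);L=[]
    for p,uv in obs:
        o,d=ray(p,uv); d=d/np.linalg.norm(d); M=np.eye(3)-np.outer(d,d);A+=M;b+=M@o;L.append((o,M))
    X=np.linalg.solve(A,b); return X,[np.linalg.norm(M@(X-o)).round(1) for o,M in L]
def proj(p,X):
    c=np.array(p['R'])@np.array(X,float)+np.array(p['t']); u=c[:2]/c[2]; u=u*(1+p['k1']*(u@u)); return u*[p['fx'],p['fy']]+[p['cx'],p['cy']]
E
python3 - <<'E'
from h import *
np.set_printoptions(suppress=True,precision=1)
P={n:camera(n) for n in('side','top','wrist')}
im=[P[n]['image'] for n in P]
for n in P: save(P[n],n+'0.png'); print(n,'cam',-np.array(P[n]['R']).T@P[n]['t'],P[n]['fx'])
for n in('top','side'):
  for q in['clamp','grip','handle','lever_tab','lever','bottle','tray','mate','blower_bulb','wash','beaker','tip_rack','head_top']:
    try: print(n,q,[(np.array(d['location']).round(),round(d['conf'],2)) for d in spot_in(q,P[n])[:4]])
    except Exception as e: print(q,e)
print(read_state())
E
```

```text
side cam [  585.5 -1185.6   954.4] 487.03935071155826
top cam [ 415.9  -74.8 1667.1] 476.60181032935606
wrist cam [132.5 538.1 383.6] 302.49571260482827
top clamp [(array([264., 171.]), 0.87)]
top grip [(array([274., 178.]), 0.66)]
top handle [(array([270., 179.]), 0.84)]
top lever_tab [(array([162., 207.]), 0.66), (array([277., 182.]), 0.63)]
top lever [(array([269., 185.]), 0.61), (array([335., 249.]), 0.26), (array([276., 177.]), 0.16)]
top bottle [(array([242., 163.]), 0.69), (array([326., 197.]), 0.57)]
top tray [(array([358., 200.]), 0.64)]
top mate [(array([359., 210.]), 0.55)]
top blower_bulb []
top wash [(array([332., 156.]), 0.89)]
top beaker [(array([195., 234.]), 0.4)]
top tip_rack [(array([162., 204.]), 0.64)]
top head_top [(array([267., 172.]), 0.75), (array([274., 178.]), 0.18)]
side clamp [(array([285., 207.]), 0.64)]
side grip [(array([285., 207.]), 0.71), (array([272., 207.]), 0.66)]
side handle [(array([271., 209.]), 0.91)]
side lever_tab [(array([285., 208.]), 0.51)]
side lever [(array([266., 203.]), 0.59)]
side bottle [(array([292., 182.]), 0.61), (array([250., 262.]), 0.55), (array([274., 208.]), 0.36)]
side tray [(array([239., 302.]), 0.57)]
side mate [(array([218., 292.]), 0.54), (array([283., 209.]), 0.3)]
side blower_bulb [(array([219., 162.]), 0.71)]
side wash [(array([304., 253.]), 0.63)]
side beaker [(array([177., 256.]), 0.83)]
side tip_rack [(array([253., 139.]), 0.79)]
side head_top [(array([283., 209.]), 0.68), (array([267., 205.]), 0.4), (array([251., 139.]), 0.36)]
{'clock': 1.45, 'joints': array([ 1.1,  0.3,  1.5,  0. ,  1.3, -0.1]), 'qd': array([0., 0., 0., 0., 0., 0.]), 'effort': array([ -0. , -53.2, -35.3,   0.1,   0. ,  -0. ]), 'eef_pos': array([202.4, 511.4, 205.4]), 'eef_rot': array([-3.1, -0. ,  2.8]), 'wrist_force': array([ 0.3, -0.4, -1.1]), 'moment': array([ 0. ,  0.1, -0. ]), 'finger_force': 0.0, 'finger_gap': 94.29654877505884}
```

```bash
python3 - <<'E'
import cv2,numpy as np
a=cv2.imread('pics/top0.png')[110:290,130:400];b=cv2.imread('pics/side0.png')[110:350,130:400]
cv2.imwrite('pics/v1.png',cv2.resize(a,(800,533),interpolation=cv2.INTER_CUBIC))
cv2.imwrite('pics/v2.png',cv2.resize(b,(675,600),interpolation=cv2.INTER_CUBIC))
E
```

```text
(no output)
```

View pics/v1.png

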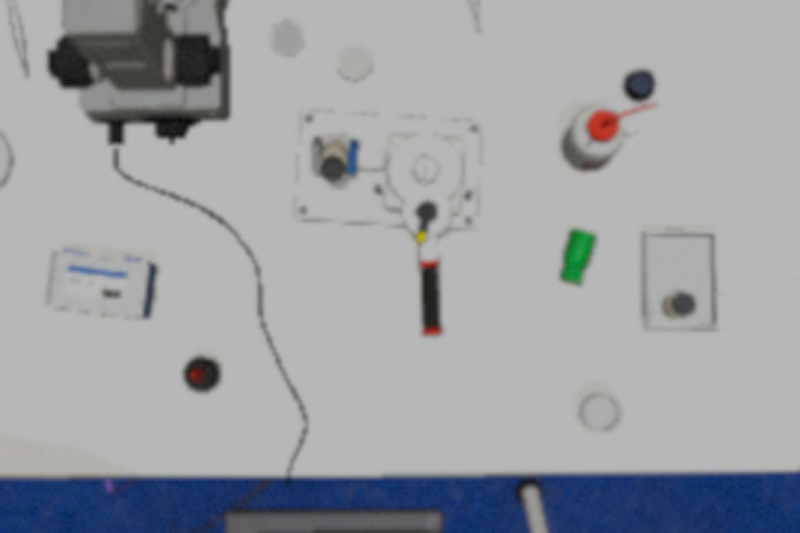

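View pics/v2.png

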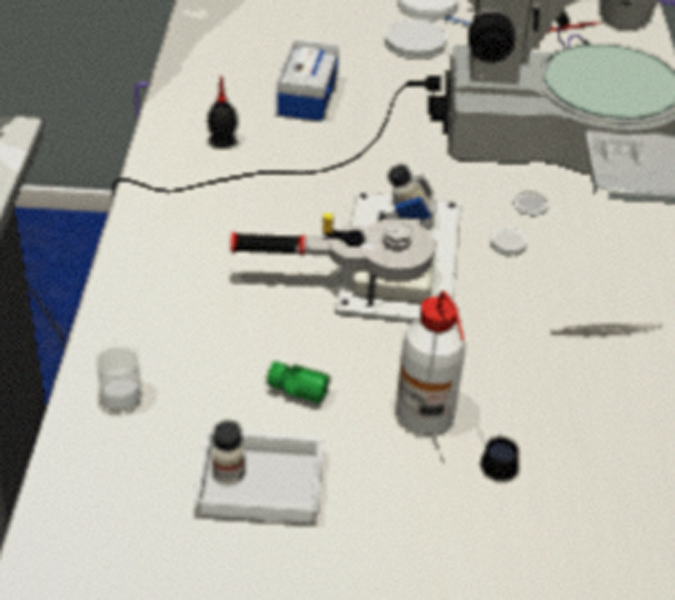

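```bash
python3 - <<'E'
from h import *
np.set_printoptions(suppress=True,precision=1)
T=camera('top');S=camera('side')
f=lambda u,v:np.array([130+u/2.963-.33,110+v/2.963-.33])
g=lambda u,v:np.array([130+u/2.5-.3,110+v/2.5-.3])
for n,uv,z in[('hex',(426,169),80),('tab',(421,238),91),('ring1',(429,265),52),('ring2',(432,331),52),('cap',(331,167),82),('trayTL',(643,233),24),('TR',(715,235),24),('BR',(715,329),24),('BL',(642,328),24),('mate',(683,303),66),('plTL',(303,112),12),('plTR',(480,126),12),('plBL',(296,219),12),('wash',(590,140),0),('blower',(201,374),60),('beaker',(600,412),30),('green',(577,257),20)]:
  print(n,atz(T,f(*uv),z))
print(tri([(T,f(426,169)),(S,g(398,232))]),tri([(T,f(421,238)),(S,g(328,217))]),tri([(T,f(683,303)),(S,g(228,428))]))
W=camera('wrist');print(np.array(W['R']).round(3),-np.array(W['R']).T@W['t'],read_state()['eef_pos'],read_state()['eef_rot'])
E
```

```text
hex [ 632.1 -132.3   80. ]
tab [ 552.8 -125.4   91. ]
ring1 [ 525.1 -135.5   52. ]
ring2 [ 449.5 -138.1   52. ]
cap [635.1 -24.8  82. ]
trayTL [ 562.4 -387.7   24. ]
TR [ 559.5 -472.8   24. ]
BR [ 449.3 -470.3   24. ]
BL [ 451.3 -384.4   24. ]
mate [ 478.4 -424.    66. ]
plTL [710.8  10.2  12. ]
plTR [ 692.1 -199.2   12. ]
plBL [583.5  19.   12. ]
wash [ 676.4 -331.2    0. ]
blower [402.4 125.6  60. ]
beaker [ 354.4 -332.7   30. ]
green [ 535.2 -310.2   20. ]
(array([ 632.9, -132.3,   78.3]), [np.float64(0.5), np.float64(0.5)]) (array([ 553.6, -125.4,   88.3]), [np.float64(0.5), np.float64(0.5)]) (array([ 477.6, -423.5,   68.9]), [np.float64(0.7), np.float64(0.7)])
[[ 0.4  0.9  0. ]
 [ 0.9 -0.4  0.3]
 [ 0.2 -0.1 -1. ]] [132.5 538.1 384.1] [202.3 511.4 205.4] [-3.1 -0.   2.8]
```

{"fn": "servo_tool", "kwargs": {"motion": [{"wz":-0.17,"dx":-0.5,"dy":-1,"fingers":1},{"wz":-0.17,"dx":-0.5,"dy":-1,"fingers":1},{"wz":-0.17,"dx":-0.5,"dy":-1,"fingers":1},{"wz":-0.17,"dx":-0.5,"dy":-1,"fingers":1}]}}

```text
schema error: expected keys wx, wy, wz, dx, dy, dz, fingers
```

{"fn": "servo_tool", "kwargs": {"motion": [{"wx":0,"wy":0,"wz":-0.17,"dx":-0.5,"dy":-1,"dz":0,"fingers":1},{"wx":0,"wy":0,"wz":-0.17,"dx":-0.5,"dy":-1,"dz":0,"fingers":1},{"wx":0,"wy":0,"wz":-0.17,"dx":-0.5,"dy":-1,"dz":0,"fingers":1},{"wx":0,"wy":0,"wz":-0.17,"dx":-0.5,"dy":-1,"dz":0,"fingers":1}]}}

```text
clock: 2.0
eef_pos: [212.3, 399.1, 206.0]
eef_rot: [3.141, 0.001, 3.104]
wrist_force: [0.8, 0.9, -0.1]
finger_gap: 65.2
finger_force: 0.0
```

```bash
python3 -c "
from h import *
s=read_state();print(s['joints'],s['eef_pos'],s['eef_rot'],s['clock'])"
```

```text
[ 1.00076024e+00  7.84977599e-02  1.78299897e+00 -3.50853450e-05
  1.27905514e+00 -5.32248260e-01] [212.33848203 399.05454891 206.01097169] [3.14071290e+00 5.57131162e-04 3.10381466e+00] 2.0
```

{"fn": "servo_tool", "kwargs": {"motion": [{"wx":0,"wy":0,"wz":0,"dx":-0.6,"dy":-1,"dz":0,"fingers":1},{"wx":0,"wy":0,"wz":0,"dx":-0.6,"dy":-1,"dz":0,"fingers":1},{"wx":0,"wy":0,"wz":0,"dx":-0.6,"dy":-1,"dz":0,"fingers":1},{"wx":0,"wy":0,"wz":0,"dx":-0.6,"dy":-1,"dz":0,"fingers":1}]}}

```text
clock: 2.4
eef_pos: [269.4, 297.5, 205.8]
eef_rot: [3.141, 0.001, 3.101]
wrist_force: [-0.1, -0.5, -0.1]
finger_gap: 33.9
finger_force: 0.0
```

{"fn": "servo_tool", "kwargs": {"motion": [{"wx":0,"wy":0,"wz":0,"dx":-0.6,"dy":-1,"dz":0,"fingers":1},{"wx":0,"wy":0,"wz":0,"dx":-0.6,"dy":-1,"dz":0,"fingers":1},{"wx":0,"wy":0,"wz":0,"dx":-0.6,"dy":-1,"dz":0,"fingers":1},{"wx":0,"wy":0,"wz":0,"dx":-0.6,"dy":-1,"dz":0,"fingers":1}]}}

```text
clock: 2.8
eef_pos: [325.6, 195.7, 205.6]
eef_rot: [3.141, 0.0, 3.102]
wrist_force: [0.2, 0.6, -0.6]
finger_gap: 2.0
finger_force: 0.0
```

{"fn": "servo_tool", "kwargs": {"motion": [{"wx":0,"wy":0,"wz":0,"dx":-0.6,"dy":-1,"dz":0,"fingers":1},{"wx":0,"wy":0,"wz":0,"dx":-0.6,"dy":-1,"dz":0,"fingers":1},{"wx":0,"wy":0,"wz":0,"dx":-0.6,"dy":-1,"dz":0,"fingers":1},{"wx":0,"wy":0,"wz":0,"dx":-0.6,"dy":-1,"dz":0,"fingers":1}]}}

```text
clock: 3.2
eef_pos: [381.8, 93.9, 205.3]
eef_rot: [3.141, -0.0, 3.103]
wrist_force: [-0.2, 0.2, -0.0]
finger_gap: 1.1
finger_force: 0.0
```

{"fn": "servo_tool", "kwargs": {"motion": [{"wx":0,"wy":0,"wz":0,"dx":-0.6,"dy":-1,"dz":0,"fingers":1},{"wx":0,"wy":0,"wz":0,"dx":-0.6,"dy":-1,"dz":0,"fingers":1},{"wx":0,"wy":0,"wz":0,"dx":-0.6,"dy":-1,"dz":0,"fingers":1},{"wx":0,"wy":0,"wz":0,"dx":-0.6,"dy":-1,"dz":0,"fingers":1}]}}

```text
clock: 3.6
eef_pos: [437.9, -7.8, 205.1]
eef_rot: [3.141, -0.001, 3.104]
wrist_force: [0.5, -0.3, 1.1]
finger_gap: 0.3
finger_force: 0.0
```

```bash
python3 - <<'E'
from h import *
np.set_printoptions(suppress=True,precision=1)
W=camera('wrist');save(W,'w1.png');T=camera('top');S=camera('side')
np.save('w1.npy',W,allow_pickle=True)
for q in['lever_tab','grip','head_top','bottle','clamp']:
  for n,p in(('w',W),('t',T),('s',S)):
    print(n,q,[(np.array(d['location']).round(),round(d['conf'],2)) for d in spot_in(q,p)[:3]])
print(read_state()['eef_pos'])
for z,X in(('hex',(632.5,-132,80)),('tab',(553,-125.4,91)),('cap',(632,-26,82))): print(z,proj(W,X))
E
```

```text
w lever_tab [(array([ 49., 338.]), 0.56), (array([157., 285.]), 0.5)]
t lever_tab []
s lever_tab [(array([268., 204.]), 0.63)]
w grip [(array([149., 254.]), 0.95)]
t grip [(array([274., 180.]), 0.87), (array([335., 250.]), 0.35)]
s grip [(array([270., 208.]), 0.78)]
w head_top [(array([145., 262.]), 0.69)]
t head_top [(array([262., 168.]), 0.75)]
s head_top [(array([283., 208.]), 0.63), (array([239., 304.]), 0.51), (array([178., 259.]), 0.21)]
w bottle [(array([ 33., 250.]), 0.98), (array([254., 340.]), 0.48), (array([376., 138.]), 0.23)]
t bottle [(array([243., 164.]), 0.54), (array([325., 196.]), 0.45)]
s bottle [(array([252., 263.]), 0.86), (array([291., 181.]), 0.42)]
w clamp [(array([149., 267.]), 0.73)]
t clamp [(array([264., 170.]), 0.97), (array([164., 205.]), 0.39)]
s clamp [(array([285., 210.]), 0.58)]
[437.2  -8.6 205.5]
hex [160.5 344.3]
tab [154.5 292.1]
cap [247.8 342.7]
```

View pics/w1.png

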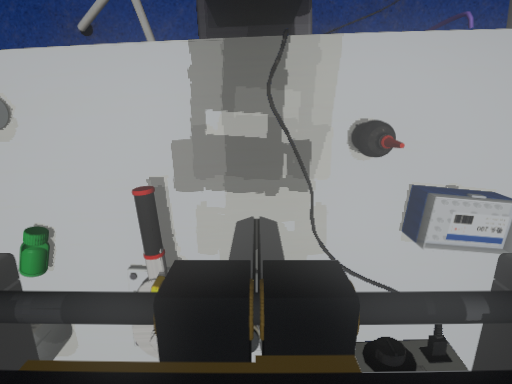

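{"fn": "servo_tool", "kwargs": {"motion": [{"wx":0,"wy":0,"wz":0,"dx":-0.6,"dy":-0.43,"dz":0.6,"fingers":1},{"wx":0,"wy":0,"wz":0,"dx":-0.6,"dy":-0.43,"dz":0.6,"fingers":1},{"wx":0,"wy":0,"wz":0,"dx":-0.6,"dy":-0.43,"dz":0.6,"fingers":1}]}}

```text
clock: 4.8
eef_pos: [495.6, -55.3, 140.9]
eef_rot: [3.141, -0.007, 3.103]
wrist_force: [-0.8, -0.3, -0.4]
finger_gap: 0.4
finger_force: 0.0
```

{"fn": "servo_tool", "kwargs": {"motion": [{"wx":0,"wy":0,"wz":0,"dx":-0.59,"dy":-0.43,"dz":0,"fingers":1},{"wx":0,"wy":0,"wz":0,"dx":-0.59,"dy":-0.43,"dz":0.3,"fingers":1},{"wx":0,"wy":0,"wz":0,"dx":-0.59,"dy":-0.43,"dz":0.69,"fingers":1},{"wx":0,"wy":0,"wz":0,"dx":-0.59,"dy":-0.43,"dz":0.69,"fingers":1},{"wx":0,"wy":0,"wz":0,"dx":-0.59,"dy":-0.43,"dz":0.69,"fingers":1}]}}

```text
clock: 5.3
eef_pos: [552.8, -98.5, 77.6]
eef_rot: [3.142, -0.0, 3.105]
wrist_force: [0.7, 0.0, 0.7]
finger_gap: 0.5
finger_force: 0.0
```

{"fn": "servo_tool", "kwargs": {"motion": [{"wx":0,"wy":0,"wz":0,"dx":0,"dy":-0.08,"dz":0.01,"fingers":1},{"wx":0,"wy":0,"wz":0,"dx":0,"dy":-0.14,"dz":0.01,"fingers":1},{"wx":0,"wy":0,"wz":0,"dx":0,"dy":-0.2,"dz":0.01,"fingers":1},{"wx":0,"wy":0,"wz":0,"dx":0,"dy":-0.25,"dz":0.01,"fingers":1},{"wx":0,"wy":0,"wz":0,"dx":0,"dy":-0.29,"dz":0.01,"fingers":1},{"wx":0,"wy":0,"wz":0,"dx":0,"dy":-0.29,"dz":0.01,"fingers":1}]}}

```text
clock: 5.9
eef_pos: [552.0, -128.3, 75.7]
eef_rot: [-3.141, 0.0, 3.104]
wrist_force: [-0.3, 0.4, 0.0]
finger_gap: 0.5
finger_force: 0.2
```

{"fn": "servo_tool", "kwargs": {"motion": [{"wx":0,"wy":0,"wz":0,"dx":0,"dy":0.3,"dz":0,"fingers":1},{"wx":0,"wy":0,"wz":0,"dx":0,"dy":0.3,"dz":-0.5,"fingers":1},{"wx":0,"wy":0,"wz":0,"dx":0.6,"dy":0.3,"dz":-0.6,"fingers":0},{"wx":0,"wy":0,"wz":0,"dx":1,"dy":0.8,"dz":-0.6,"fingers":0},{"wx":0,"wy":0,"wz":0,"dx":1,"dy":0.8,"dz":-0.6,"fingers":0}]}}

```text
clock: 6.4
eef_pos: [452.5, -42.9, 135.7]
eef_rot: [-3.142, -0.0, 3.105]
wrist_force: [0.1, -0.2, 0.4]
finger_gap: 21.1
finger_force: 0.0
```

```bash
cat > look.py <<'E'
import sys
from h import *
T=camera('top');S=camera('side');n=sys.argv[1]
a=T['image'][130:250,220:300];b=S['image'][160:250,200:320]
a=cv2.resize(a,(400,600),interpolation=cv2.INTER_CUBIC);b=cv2.resize(b,(400,300),interpolation=cv2.INTER_CUBIC)
b=cv2.copyMakeBorder(b,0,300,0,0,cv2.BORDER_CONSTANT)
cv2.imwrite('pics/'+n,np.hstack([a,b])[:,:,::-1])
import pickle;pickle.dump((T,S),open('last.pkl','wb'))
s=read_state();print(s['clock'],s['eef_pos'].round(1),s['eef_rot'].round(3),s['joints'].round(2))
E
python3 look.py v3.png
```

```text
6.5 [453.5 -42.9 135.9] [-3.141  0.     3.106] [-0.17  0.17  1.86 -0.    1.12 -1.71]
```

View pics/v3.png

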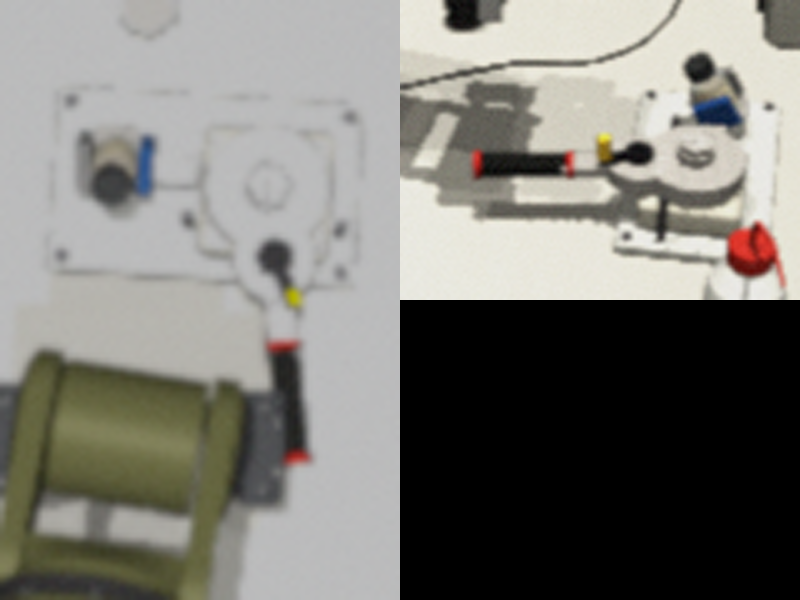

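```bash
python3 - <<'E'
from h import *
import pickle;T,S=pickle.load(open('last.pkl','rb'))
f=lambda u,v:np.array([220+u/5-.4,130+v/5-.4])
g=lambda u,v:np.array([200+(u-400)*.3-.35,160+v*.3-.35])
P={}
for n,uv,sv,z in[('hex',(268,185),(697,152),80),('tab',(294,297),(605,147),91),('r1',(284,346),(570,163),55),('r2',(298,458),(477,163),55),('piv',(275,257),(640,153),70),('cap',(113,185),(699,70),80)]:
  P[n]=atz(T,f(*uv),z); print(n,P[n].round(1),[x if isinstance(x,list) else x.round(1) for x in tri([(T,f(*uv)),(S,g(*sv))])])
h=P['hex'];
for a in('r1','r2'):
  d=P[a]-h;print(np.arctan2(d[1],d[0])%6.283-(np.pi-.089),np.hypot(*d[:2]))
E
```

```text
hex [ 632.5 -131.5   80. ] [array([ 633.9, -131.9,   68. ]), [np.float64(0.2), np.float64(0.2)]]
tab [ 556.  -147.5   91. ] [array([ 556.6, -148. ,   80.9]), [np.float64(0.3), np.float64(0.3)]]
r1 [ 525.9 -142.    55. ] [array([ 526.4, -141.9,   55.6]), [np.float64(0.6), np.float64(0.6)]]
r2 [ 449.9 -150.6   55. ] [array([ 449.3, -150.6,   56.9]), [np.float64(0.5), np.float64(0.5)]]
piv [ 585. -136.   70.] [array([ 585.5, -136.1,   66.5]), [np.float64(0.2), np.float64(0.2)]]
cap [633.4 -27.5  80. ] [array([633.9, -27.4,  75.6]), [np.float64(0.1), np.float64(0.1)]]
0.18733570952632306 107.11342811204578
0.19351336101044625 183.57988668040778
```

{"fn": "servo_tool", "kwargs": {"motion": [{"wx":0,"wy":0,"wz":-0.07,"dx":-0.35,"dy":-1,"dz":0,"fingers":-0.4},{"wx":0,"wy":0,"wz":-0.07,"dx":-0.35,"dy":-1,"dz":0,"fingers":-0.4},{"wx":0,"wy":0,"wz":-0.07,"dx":-0.35,"dy":-1,"dz":0,"fingers":-0.4},{"wx":0,"wy":0,"wz":-0.07,"dx":-0.35,"dy":-1,"dz":0,"fingers":-0.4}]}}

```text
clock: 6.9
eef_pos: [486.4, -146.9, 134.9]
eef_rot: [3.141, -0.001, -3.041]
wrist_force: [-0.7, 0.2, -0.3]
finger_gap: 60.9
finger_force: 0.0
```

{"fn": "servo_tool", "kwargs": {"motion": [{"wx":0,"wy":0,"wz":0,"dx":0,"dy":-0.03,"dz":0.3,"fingers":-0.4},{"wx":0,"wy":0,"wz":0,"dx":0,"dy":-0.03,"dz":0.6,"fingers":-0.4},{"wx":0,"wy":0,"wz":0,"dx":0,"dy":-0.03,"dz":0.8,"fingers":-0.4},{"wx":0,"wy":0,"wz":0,"dx":0,"dy":-0.03,"dz":1,"fingers":-0.4},{"wx":0,"wy":0,"wz":0,"dx":0,"dy":-0.03,"dz":1,"fingers":-0.4}]}}

```text
clock: 7.4
eef_pos: [485.1, -146.9, 33.3]
eef_rot: [3.14, -0.004, -3.038]
wrist_force: [-0.3, -0.3, -0.2]
finger_gap: 66.0
finger_force: 0.0
```

{"fn": "servo_tool", "kwargs": {"motion": [{"wx":0,"wy":0,"wz":0,"dx":0,"dy":0,"dz":0.02,"fingers":1},{"wx":0,"wy":0,"wz":0,"dx":0,"dy":0,"dz":0.02,"fingers":1},{"wx":0,"wy":0,"wz":0,"dx":0,"dy":0,"dz":0.02,"fingers":1},{"wx":0,"wy":0,"wz":0,"dx":0,"dy":0,"dz":0.02,"fingers":1},{"wx":0,"wy":0,"wz":0,"dx":0,"dy":0,"dz":0.02,"fingers":1},{"wx":0,"wy":0,"wz":0,"dx":0,"dy":0,"dz":0.02,"fingers":1},{"wx":0,"wy":0,"wz":0,"dx":0,"dy":0,"dz":0.02,"fingers":1}], "newtons": 12}}

```text
clock: 8.1
eef_pos: [486.5, -148.4, 33.6]
eef_rot: [3.142, 0.0, -3.038]
wrist_force: [-1.5, 1.3, 3.2]
finger_gap: 21.8
finger_force: 12.0
```

{"fn": "servo_tool", "kwargs": {"motion": [{"wx":0,"wy":0,"wz":0.06,"dx":-0.011,"dy":0.176,"dz":0,"fingers":1},{"wx":0,"wy":0,"wz":0.12,"dx":-0.042,"dy":0.349,"dz":0,"fingers":1},{"wx":0,"wy":0,"wz":0.18,"dx":-0.095,"dy":0.518,"dz":0,"fingers":1},{"wx":0,"wy":0,"wz":0.24,"dx":-0.166,"dy":0.679,"dz":0,"fingers":1},{"wx":0,"wy":0,"wz":0.3,"dx":-0.257,"dy":0.83,"dz":0,"fingers":1},{"wx":0,"wy":0,"wz":0.36,"dx":-0.365,"dy":0.969,"dz":0,"fingers":1},{"wx":0,"wy":0,"wz":0.36,"dx":-0.365,"dy":0.969,"dz":0,"fingers":1}]}}

```text
clock: 8.8
eef_pos: [512.7, -46.3, 33.5]
eef_rot: [-3.141, -0.002, 2.522]
wrist_force: [-7.7, 6.3, 10.9]
finger_gap: 21.4
finger_force: 12.0
```

{"fn": "servo_tool", "kwargs": {"motion": [{"wx":0,"wy":0,"wz":-0.053,"dx":-0.008,"dy":-0.156,"dz":0,"fingers":1},{"wx":0,"wy":0,"wz":-0.106,"dx":-0.033,"dy":-0.309,"dz":0,"fingers":1},{"wx":0,"wy":0,"wz":-0.159,"dx":-0.074,"dy":-0.46,"dz":0,"fingers":1},{"wx":0,"wy":0,"wz":-0.212,"dx":-0.131,"dy":-0.605,"dz":0,"fingers":1},{"wx":0,"wy":0,"wz":-0.265,"dx":-0.202,"dy":-0.743,"dz":0,"fingers":1}]}}

```text
clock: 9.3
eef_pos: [486.1, -120.5, 33.6]
eef_rot: [3.141, -0.0, 3.059]
wrist_force: [3.7, 4.9, -0.8]
finger_gap: 21.4
finger_force: 12.1
```

{"fn": "servo_tool", "kwargs": {"motion": [{"wx":0,"wy":0,"wz":-0.053,"dx":-0.008,"dy":-0.156,"dz":0,"fingers":1},{"wx":0,"wy":0,"wz":-0.106,"dx":-0.033,"dy":-0.309,"dz":0,"fingers":1},{"wx":0,"wy":0,"wz":-0.159,"dx":-0.074,"dy":-0.46,"dz":0,"fingers":1},{"wx":0,"wy":0,"wz":-0.212,"dx":-0.131,"dy":-0.605,"dz":0,"fingers":1},{"wx":0,"wy":0,"wz":-0.265,"dx":-0.202,"dy":-0.743,"dz":0,"fingers":1},{"wx":0,"wy":0,"wz":-0.265,"dx":-0.202,"dy":-0.743,"dz":0,"fingers":1}]}}

```text
clock: 9.9
eef_pos: [501.1, -197.1, 33.6]
eef_rot: [-3.141, 0.002, -2.695]
wrist_force: [4.5, 5.0, 2.6]
finger_gap: 21.5
finger_force: 12.0
```

{"fn": "servo_tool", "kwargs": {"motion": [{"wx":0,"wy":0,"wz":0.053,"dx":-0.008,"dy":0.156,"dz":0,"fingers":1},{"wx":0,"wy":0,"wz":0.106,"dx":-0.033,"dy":0.309,"dz":0,"fingers":1},{"wx":0,"wy":0,"wz":0.159,"dx":-0.074,"dy":0.46,"dz":0,"fingers":1},{"wx":0,"wy":0,"wz":0.212,"dx":-0.131,"dy":0.605,"dz":0,"fingers":1},{"wx":0,"wy":0,"wz":0.265,"dx":-0.202,"dy":0.743,"dz":0,"fingers":1}]}}

```text
clock: 10.4
eef_pos: [486.0, -120.2, 33.6]
eef_rot: [-3.141, -0.001, 3.05]
wrist_force: [-1.0, -1.8, 2.7]
finger_gap: 21.6
finger_force: 12.0
```

{"fn": "servo_tool", "kwargs": {"motion": [{"wx":0,"wy":0,"wz":0.053,"dx":-0.008,"dy":0.156,"dz":0,"fingers":1},{"wx":0,"wy":0,"wz":0.106,"dx":-0.033,"dy":0.309,"dz":0,"fingers":1},{"wx":0,"wy":0,"wz":0.159,"dx":-0.074,"dy":0.46,"dz":0,"fingers":1},{"wx":0,"wy":0,"wz":0.212,"dx":-0.131,"dy":0.605,"dz":0,"fingers":1},{"wx":0,"wy":0,"wz":0.265,"dx":-0.202,"dy":0.743,"dz":0,"fingers":1},{"wx":0,"wy":0,"wz":0.265,"dx":-0.202,"dy":0.743,"dz":0,"fingers":1}]}}

```text
clock: 11.0
eef_pos: [512.7, -46.5, 33.5]
eef_rot: [-3.141, -0.002, 2.522]
wrist_force: [-7.4, 5.9, 9.3]
finger_gap: 21.6
finger_force: 12.0
```

{"fn": "servo_tool", "kwargs": {"motion": [{"wx":0,"wy":0,"wz":-0.053,"dx":-0.008,"dy":-0.156,"dz":0,"fingers":1},{"wx":0,"wy":0,"wz":-0.106,"dx":-0.033,"dy":-0.309,"dz":0,"fingers":1},{"wx":0,"wy":0,"wz":-0.159,"dx":-0.074,"dy":-0.46,"dz":0,"fingers":1},{"wx":0,"wy":0,"wz":-0.212,"dx":-0.131,"dy":-0.605,"dz":0,"fingers":1},{"wx":0,"wy":0,"wz":-0.265,"dx":-0.202,"dy":-0.743,"dz":0,"fingers":1}]}}

```text
clock: 11.5
eef_pos: [486.1, -120.6, 33.6]
eef_rot: [3.141, -0.0, 3.059]
wrist_force: [3.9, 4.9, 0.5]
finger_gap: 21.8
finger_force: 12.0
```

{"fn": "servo_tool", "kwargs": {"motion": [{"wx":0,"wy":0,"wz":-0.053,"dx":-0.008,"dy":-0.156,"dz":0,"fingers":1},{"wx":0,"wy":0,"wz":-0.106,"dx":-0.033,"dy":-0.309,"dz":0,"fingers":1},{"wx":0,"wy":0,"wz":-0.159,"dx":-0.074,"dy":-0.46,"dz":0,"fingers":1},{"wx":0,"wy":0,"wz":-0.212,"dx":-0.131,"dy":-0.605,"dz":0,"fingers":1},{"wx":0,"wy":0,"wz":-0.265,"dx":-0.202,"dy":-0.743,"dz":0,"fingers":1},{"wx":0,"wy":0,"wz":-0.265,"dx":-0.202,"dy":-0.743,"dz":0,"fingers":1}]}}

```text
clock: 12.1
eef_pos: [501.2, -197.1, 33.6]
eef_rot: [-3.141, 0.002, -2.695]
wrist_force: [4.7, 4.3, 2.2]
finger_gap: 21.5
finger_force: 12.0
```

```bash
python3 look.py v4.png
```

```text
12.2 [ 500.9 -196.4   33.6] [-3.141e+00  1.000e-03 -2.699e+00] [-0.44  0.48  1.71  0.    0.95 -2.46]
```

View pics/v4.png

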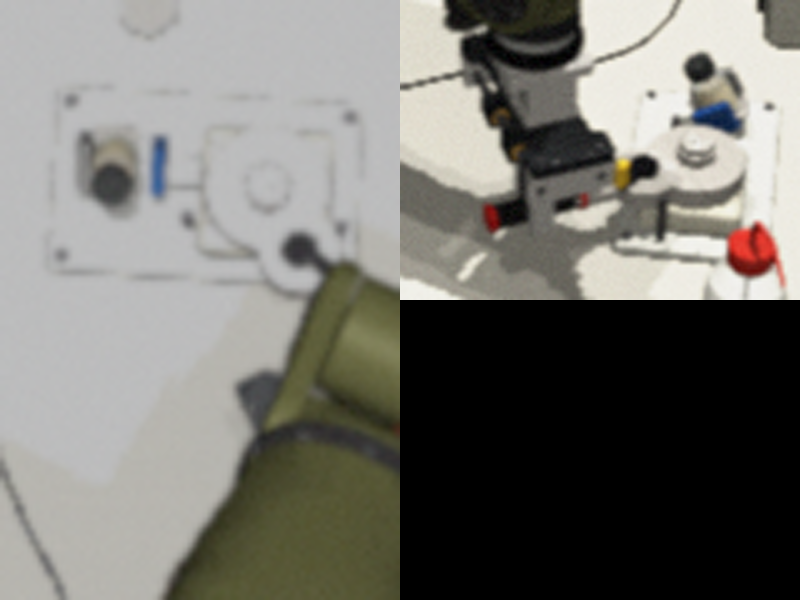

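```bash
python3 - <<'E'
from h import *
import pickle
T,S=pickle.load(open('last.pkl','rb'))
def c(p,im,z=45):
    a=im[150:175,240:256].astype(int); w=np.clip(a[:,:,2]-a[:,:,0]-40,0,None); v,u=np.mgrid[150:175,240:256]
    return atz(p,((w*u).sum()/w.sum(),(w*v).sum()/w.sum()),z)
a=c(T,cv2.imread('pics/top0.png')[:,:,::-1]);b=c(T,T['image']);print(a,b,b-a)
E
```

```text
[649.29825579 -48.16142858  45.        ] [648.37126508 -57.43045361  45.        ] [-0.9269907  -9.26902503  0.        ]
```

{"fn": "servo_tool", "kwargs": {"motion": [{"wx":0,"wy":0,"wz":0,"dx":0,"dy":0,"dz":0,"fingers":-0.2},{"wx":0,"wy":0,"wz":0,"dx":0,"dy":0,"dz":0,"fingers":-0.2},{"wx":0,"wy":0,"wz":0,"dx":0,"dy":0,"dz":0,"fingers":-0.2},{"wx":0,"wy":0,"wz":0,"dx":0,"dy":0,"dz":0,"fingers":-0.2},{"wx":0,"wy":0,"wz":0,"dx":0,"dy":0,"dz":-0.4,"fingers":-0.2},{"wx":0,"wy":0,"wz":0,"dx":0,"dy":0,"dz":-1,"fingers":-0.2},{"wx":0,"wy":0,"wz":0,"dx":0,"dy":0,"dz":-1,"fingers":-0.2},{"wx":0,"wy":0,"wz":0,"dx":0,"dy":0,"dz":-1,"fingers":-0.2}]}}

```text
clock: 13.0
eef_pos: [500.8, -196.7, 135.2]
eef_rot: [-3.139, 0.002, -2.698]
wrist_force: [0.5, 0.5, -1.0]
finger_gap: 56.5
finger_force: 0.0
```

{"fn": "servo_tool", "kwargs": {"motion": [{"wx":0,"wy":0,"wz":0.13,"dx":0,"dy":0.5,"dz":-0.25,"fingers":-0.2},{"wx":0,"wy":0,"wz":0.265,"dx":0,"dy":1,"dz":-0.25,"fingers":-0.2},{"wx":0,"wy":0,"wz":0.265,"dx":0,"dy":1,"dz":-0.25,"fingers":-0.2},{"wx":0,"wy":0,"wz":0.265,"dx":0,"dy":1,"dz":-0.25,"fingers":-0.2},{"wx":0,"wy":0,"wz":0.265,"dx":0,"dy":1,"dz":-0.25,"fingers":-0.2}]}}

```text
clock: 13.5
eef_pos: [456.7, -105.6, 157.1]
eef_rot: [3.141, -0.002, 3.054]
wrist_force: [-0.7, 1.0, -0.4]
finger_gap: 56.6
finger_force: 0.0
```

```bash
cat >> h.py <<'E'
def to(P,Rt):
    s=read_state(); R=Ro.from_euler('xyz',s['eef_rot']); d=R.inv().apply(np.array(P)-s['eef_pos'])/100; w=(R.inv()*Ro.from_matrix(Rt)).as_rotvec()/2
    print('clock',s['clock'],'pos',s['eef_pos'].round(1),'d',d.round(3),'w',w.round(3))
def frame(y,z):
    z=np.array(z,float);z/=np.linalg.norm(z);y=np.array(y,float);y-=z*(y@z);y/=np.linalg.norm(y); return np.column_stack([np.cross(y,z),y,z])
E
python3 - <<'E'
from h import *
F=frame((.09,.996,0),(.498,-.045,-.866))
to((605,-24,128),F)
T=camera('top');S=camera('side');W=camera('wrist');save(W,'w2.png')
for n,p in(('t',T),('s',S),('w',W)):
  print(n,[(np.array(d['location']).round(1),round(d['conf'],2)) for d in spot_in('bottle',p)[:3]],proj(p,(648,-28,53)),proj(p,(631,-26.4,83.7)))
a=cv2.resize(T['image'][130:200,220:300],(400,350),interpolation=cv2.INTER_CUBIC);b=cv2.resize(S['image'][160:230,250:330],(400,350),interpolation=cv2.INTER_CUBIC)
for im,p,o in((a,T,(220,130)),(b,S,(250,160))):
  for X in((661.9,-29.2,30),(631,-26.4,83.7)):
    u=(proj(p,X)-o)*5+2; cv2.circle(im,tuple(int(v) for v in u),3,(255,0,0),-1)
cv2.imwrite('pics/v5.png',np.hstack([a,b])[:,:,::-1])
E
```

```text
clock 13.5 pos [ 456.7 -105.6  157.1] d [-1.407  0.942  0.288] w [ 0.001 -0.263  0.001]
t [(array([242.3, 163.1]), 0.61), (array([323.4, 192.6]), 0.49)] [242.55972247 163.43036018] [241.83971128 167.16820923]
s [(array([252.6, 263. ]), 0.72), (array([268.1, 213.2]), 0.48), (array([294. , 180.7]), 0.46)] [293.55440135 187.02355562] [288.56535297 178.22065401]
w [(array([329.6, 346.3]), 0.69)] [339.87763652 346.95753217] [349.25098022 355.74856297]
```

View pics/v5.png

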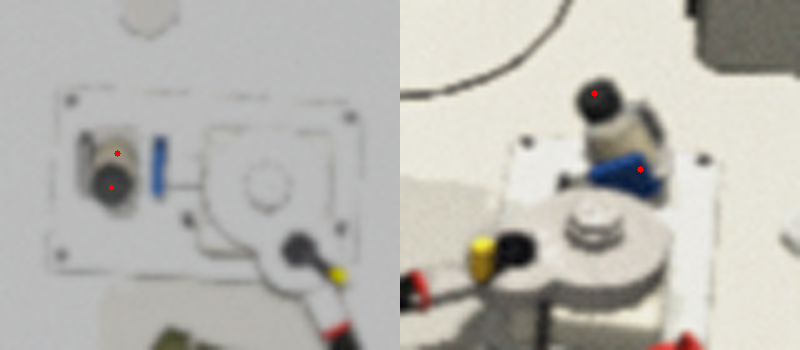

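{"fn": "servo_tool", "kwargs": {"motion": [{"wx":0,"wy":0,"wz":0,"dx":-0.7,"dy":0.94,"dz":0,"fingers":-0.2},{"wx":0,"wy":0,"wz":0,"dx":-0.7,"dy":0.94,"dz":0,"fingers":-0.2},{"wx":0,"wy":0,"wz":0,"dx":-0.7,"dy":0.94,"dz":0,"fingers":-0.2},{"wx":0,"wy":0,"wz":0,"dx":-0.7,"dy":0.94,"dz":0,"fingers":-0.2}]}}

```text
clock: 14.2
eef_pos: [536.0, -16.9, 157.8]
eef_rot: [3.141, -0.001, 3.058]
wrist_force: [-0.1, 0.3, -0.7]
finger_gap: 56.1
finger_force: 0.0
```

{"fn": "servo_tool", "kwargs": {"motion": [{"wx":0,"wy":-0.07,"wz":0,"dx":-0.2,"dy":0,"dz":0.08,"fingers":-0.2},{"wx":0,"wy":-0.14,"wz":0,"dx":-0.4,"dy":0,"dz":0.15,"fingers":-0.2},{"wx":0,"wy":-0.2,"wz":0,"dx":-0.6,"dy":0,"dz":0.25,"fingers":-0.2},{"wx":0,"wy":-0.263,"wz":0,"dx":-0.707,"dy":0,"dz":0.288,"fingers":-0.2},{"wx":0,"wy":-0.263,"wz":0,"dx":-0.707,"dy":0,"dz":0.288,"fingers":-0.2},{"wx":0,"wy":-0.263,"wz":0,"dx":-0.707,"dy":0,"dz":0.288,"fingers":-0.2}]}}

```text
clock: 14.8
eef_pos: [604.8, -25.3, 129.8]
eef_rot: [-3.141, 0.522, 3.055]
wrist_force: [0.6, 0.3, 0.6]
finger_gap: 56.6
finger_force: 0.0
```

```bash
python3 - <<'E'
from h import *
to((645,-27.7,59.4),frame((.09,.996,0),(.498,-.045,-.866)));print(read_state()['joints'].round(2))
W=camera('wrist');save(W,'w3.png')
E
```

```text
clock 14.8 pos [604.8 -25.3 129.8] d [0.003 0.011 0.811] w [ 0.001 -0.001  0.001]
[-0.11  0.26  1.86  0.02  0.5  -1.6 ]
```

View pics/w3.png

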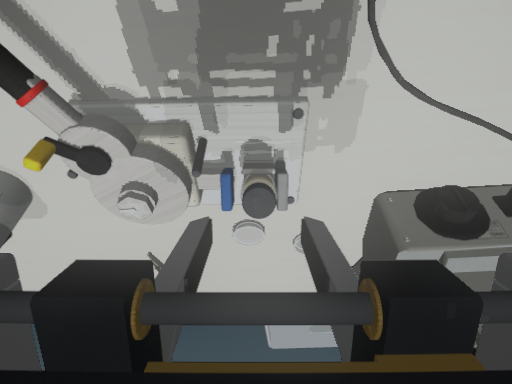

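{"fn": "servo_tool", "kwargs": {"motion": [{"wx":0,"wy":0,"wz":0,"dx":0,"dy":0.01,"dz":0.2,"fingers":-0.2},{"wx":0,"wy":0,"wz":0,"dx":0,"dy":0.01,"dz":0.4,"fingers":-0.2},{"wx":0,"wy":0,"wz":0,"dx":0,"dy":0.01,"dz":0.55,"fingers":-0.2},{"wx":0,"wy":0,"wz":0,"dx":0,"dy":0.01,"dz":0.68,"fingers":-0.2},{"wx":0,"wy":0,"wz":0,"dx":0,"dy":0.01,"dz":0.8,"fingers":-0.2},{"wx":0,"wy":0,"wz":0,"dx":0,"dy":0.01,"dz":0.8,"fingers":-0.2}]}}

```text
clock: 15.45
eef_pos: [645.8, -27.3, 59.5]
eef_rot: [-3.141, 0.523, 3.055]
wrist_force: [0.1, 0.0, 0.3]
finger_gap: 56.5
finger_force: 0.0
```

{"fn": "servo_tool", "kwargs": {"motion": [{"wx":0,"wy":0,"wz":0,"dx":0,"dy":0,"dz":0,"fingers":1},{"wx":0,"wy":0,"wz":0,"dx":0,"dy":0,"dz":0,"fingers":1},{"wx":0,"wy":0,"wz":0,"dx":0,"dy":0,"dz":0,"fingers":1},{"wx":0,"wy":0,"wz":0,"dx":0,"dy":0,"dz":0,"fingers":1},{"wx":0,"wy":0,"wz":0,"dx":0,"dy":0,"dz":0,"fingers":1},{"wx":0,"wy":0,"wz":0,"dx":0,"dy":0,"dz":0,"fingers":1}], "newtons": 15}}

```text
clock: 16.05
eef_pos: [645.9, -27.0, 61.1]
eef_rot: [-3.142, 0.527, 3.055]
wrist_force: [-3.4, 0.2, 5.6]
finger_gap: 32.0
finger_force: 15.0
```

{"fn": "servo_tool", "kwargs": {"motion": [{"wx":0,"wy":0,"wz":0,"dx":0,"dy":0,"dz":0,"fingers":0.1},{"wx":0,"wy":0,"wz":0,"dx":0,"dy":0,"dz":0,"fingers":0.1},{"wx":0,"wy":0,"wz":0,"dx":0,"dy":0,"dz":-0.08,"fingers":0.1},{"wx":0,"wy":0,"wz":0,"dx":0,"dy":0,"dz":-0.08,"fingers":1},{"wx":0,"wy":0,"wz":0,"dx":0,"dy":0,"dz":-0.08,"fingers":1},{"wx":0,"wy":0,"wz":0,"dx":0,"dy":0,"dz":-0.08,"fingers":1},{"wx":0,"wy":0,"wz":0,"dx":0,"dy":0,"dz":-0.08,"fingers":1},{"wx":0,"wy":0,"wz":0,"dx":0,"dy":0,"dz":-0.08,"fingers":1}]}}

```text
clock: 16.85
eef_pos: [641.8, -26.7, 67.6]
eef_rot: [3.142, 0.526, 3.055]
wrist_force: [-2.5, 0.7, 5.8]
finger_gap: 27.6
finger_force: 15.0
```

```bash
python3 - <<'E'
from h import *
s=read_state();print(s)
W=camera('wrist');cv2.imwrite('pics/w4.png',cv2.resize(W['image'][120:384,150:370],(660,600))[:500,:,::-1])
E
```

```text
{'clock': 16.85, 'joints': array([-0.10170755,  0.42727075,  1.80031988,  0.01988708,  0.38780314,
       -1.60213109]), 'qd': array([-0.00023049,  0.00177804,  0.00058176, -0.00057276,  0.00114815,
        0.00039359]), 'effort': array([-3.22339386e-01, -5.09188128e+01, -2.83233458e+01, -3.01941822e-02,
       -1.46925576e+00, -1.45809256e-02]), 'eef_pos': array([641.75828294, -26.66181754,  67.63033584]), 'eef_rot': array([3.14158097, 0.52631678, 3.05483181]), 'wrist_force': array([-2.5464555 ,  0.72651083,  5.78338637]), 'moment': array([ 0.11253204,  0.38914941, -0.00074468]), 'finger_force': 15.000703632831573, 'finger_gap': 27.624650801427055}
```

View pics/w4.png

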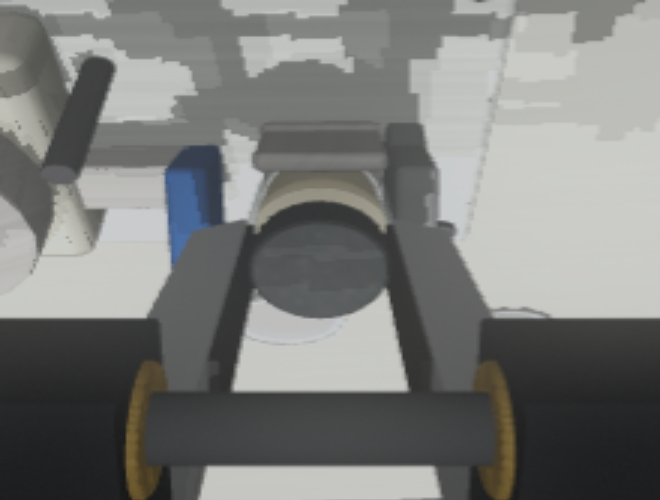

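{"fn": "servo_tool", "kwargs": {"motion": [{"wx":0,"wy":0,"wz":0,"dx":0,"dy":0,"dz":0,"fingers":1},{"wx":0,"wy":0,"wz":0,"dx":0,"dy":0,"dz":-0.08,"fingers":1},{"wx":0,"wy":0,"wz":0,"dx":0,"dy":0,"dz":-0.18,"fingers":1},{"wx":0,"wy":0,"wz":0,"dx":0,"dy":0,"dz":-0.3,"fingers":1},{"wx":0,"wy":0,"wz":0,"dx":0,"dy":0,"dz":-0.45,"fingers":1},{"wx":0,"wy":0,"wz":0,"dx":0,"dy":0,"dz":-0.6,"fingers":1},{"wx":0,"wy":0,"wz":0,"dx":0,"dy":0,"dz":-0.8,"fingers":1},{"wx":0,"wy":0,"wz":0,"dx":0,"dy":0,"dz":-1,"fingers":1},{"wx":0,"wy":0,"wz":0,"dx":0,"dy":0,"dz":-1,"fingers":1}], "newtons": 25}}

```text
clock: 17.8
eef_pos: [591.5, -22.3, 156.7]
eef_rot: [-3.141, 0.53, 3.055]
wrist_force: [0.8, -0.2, -1.1]
finger_gap: 27.5
finger_force: 25.0
```

{"fn": "servo_tool", "kwargs": {"motion": [{"wx":0,"wy":0.05,"wz":0,"dx":0.07,"dy":-0.01,"dz":-0.08,"fingers":1},{"wx":0,"wy":0.1,"wz":0,"dx":0.14,"dy":-0.02,"dz":-0.15,"fingers":1},{"wx":0,"wy":0.15,"wz":0,"dx":0.21,"dy":-0.02,"dz":-0.22,"fingers":1},{"wx":0,"wy":0.2,"wz":0,"dx":0.28,"dy":-0.03,"dz":-0.3,"fingers":1},{"wx":0,"wy":0.262,"wz":0,"dx":0.36,"dy":-0.04,"dz":-0.38,"fingers":1},{"wx":0,"wy":0.262,"wz":0,"dx":0.36,"dy":-0.04,"dz":-0.38,"fingers":1},{"wx":0,"wy":0.262,"wz":0,"dx":0.36,"dy":-0.04,"dz":-0.38,"fingers":1}]}}

```text
clock: 18.5
eef_pos: [541.6, -22.0, 167.6]
eef_rot: [3.142, 0.004, 3.055]
wrist_force: [0.5, 0.3, 0.1]
finger_gap: 27.4
finger_force: 25.0
```

```bash
python3 - <<'E'
from h import *
np.set_printoptions(suppress=True,precision=1)
s=read_state();print(s['eef_pos'],s['eef_rot'],s['finger_gap'],s['wrist_force'])
S=camera('side');T=camera('top');W=camera('wrist');e=s['eef_pos']
a=cv2.resize(S['image'][100:200,220:320],(400,400),interpolation=cv2.INTER_CUBIC)
b=cv2.resize(W['image'][170:370,150:350],(400,400),interpolation=cv2.INTER_CUBIC)
for k in(-43,19):
  u=(proj(S,e+[0,0,k])-[220,100])*4+1.5; cv2.circle(a,tuple(int(v) for v in u),3,(255,0,0),-1)
cv2.imwrite('pics/v6.png',np.hstack([a,b])[:,:,::-1])
for n,p in(('s',S),('t',T)):
  for q in('mate','tray'): print(n,q,[(np.array(d['location']).round(1),round(d['conf'],2)) for d in spot_in(q,p)[:3]])
E
```

```text
[541.6 -22.  167.6] [3.1 0.  3.1] 27.37730260208437 [0.5 0.3 0.1]
s mate [(array([219. , 291.2]), 0.86)]
s tray [(array([295.4, 192.5]), 0.73), (array([220.8, 291.9]), 0.47)]
t mate [(array([285.5, 181.7]), 0.65)]
t tray [(array([358., 203.]), 0.76)]
```

View pics/v6.png

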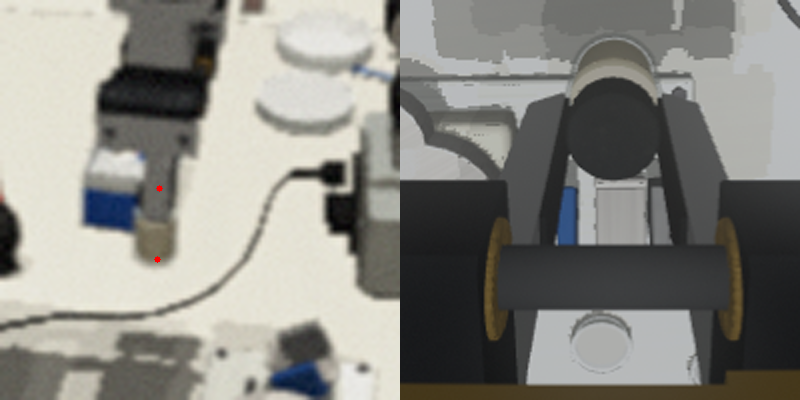

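{"fn": "servo_tool", "kwargs": {"motion": [{"wx":0,"wy":0,"wz":0,"dx":0,"dy":-0.2,"dz":0,"fingers":1},{"wx":0,"wy":0,"wz":0,"dx":0,"dy":-0.5,"dz":0,"fingers":1},{"wx":0,"wy":0,"wz":0,"dx":0,"dy":-0.8,"dz":0,"fingers":1},{"wx":0,"wy":0,"wz":0,"dx":0,"dy":-1,"dz":0,"fingers":1}]}}

```text
clock: 19.25
eef_pos: [532.4, -123.2, 168.7]
eef_rot: [-3.141, 0.003, 3.054]
wrist_force: [-0.5, -0.2, -0.9]
finger_gap: 27.4
finger_force: 25.0
```

{"fn": "servo_tool", "kwargs": {"motion": [{"wx":0,"wy":0,"wz":0,"dx":0,"dy":-0.3,"dz":0,"fingers":1},{"wx":0,"wy":0,"wz":0,"dx":0,"dy":-0.6,"dz":0,"fingers":1},{"wx":0,"wy":0,"wz":0,"dx":0,"dy":-0.9,"dz":0,"fingers":1},{"wx":0,"wy":0,"wz":0,"dx":0,"dy":-1,"dz":0,"fingers":1}]}}

```text
clock: 19.65
eef_pos: [523.5, -223.4, 168.6]
eef_rot: [-3.141, 0.002, 3.053]
wrist_force: [-1.0, 0.8, -0.9]
finger_gap: 27.7
finger_force: 25.0
```

{"fn": "servo_tool", "kwargs": {"motion": [{"wx":0,"wy":0,"wz":0,"dx":0,"dy":-0.3,"dz":0,"fingers":1},{"wx":0,"wy":0,"wz":0,"dx":0,"dy":-0.6,"dz":0,"fingers":1},{"wx":0,"wy":0,"wz":0,"dx":0,"dy":-0.9,"dz":0,"fingers":1},{"wx":0,"wy":0,"wz":0,"dx":0,"dy":-1,"dz":0,"fingers":1}]}}

```text
clock: 20.05
eef_pos: [515.0, -322.4, 168.5]
eef_rot: [-3.141, 0.002, 3.053]
wrist_force: [0.2, 0.6, 0.2]
finger_gap: 27.5
finger_force: 25.0
```

```bash
python3 - <<'E'
from h import *
np.set_printoptions(suppress=True,precision=1)
s=read_state();e=s['eef_pos'];print(e,s['eef_rot'],s['finger_gap'],s['joints'])
T=camera('top');S=camera('side');W=camera('wrist')
a=cv2.resize(T['image'][160:260,320:400],(400,500),interpolation=cv2.INTER_CUBIC)
b=cv2.resize(S['image'][230:330,180:280],(400,400),interpolation=cv2.INTER_CUBIC)
def mk(p,im,o,k,X,c):
  u=(proj(p,X)-o+.5)*k; cv2.circle(im,tuple(int(v) for v in u),2,c,-1)
C=[(562.4,-387.7,24),(559.5,-472.8,24),(449.3,-470.3,24),(451.3,-384.4,24),(534,-429.5,2),(478,-424,66),(478,-424,2)]
for X in C: mk(T,a,(320,160),5,X,(255,0,0));mk(S,b,(180,230),4,X,(255,0,0))
cv2.imwrite('pics/v7.png',np.hstack([a,cv2.copyMakeBorder(b,0,100,0,0,0)])[:,:,::-1])
save(W,'w5.png')
to((534,-429.5,130),frame((.0865,.996,0),(0,0,-1)))
for p in(T,S,W): print([(np.array(d['location']).round(1),round(d['conf'],2)) for d in spot_in('mate',p)[:3]])
E
```

```text
[ 515.  -322.4  168.5] [-3.1  0.   3.1] 27.504231626648785 [-0.6  0.5  1.4  0.   1.3 -2.1]
clock 20.2 pos [ 515.4 -320.2  168.4] d [-0.3 -1.1  0.4] w [ 0.  0. -0.]
[]
[(array([219.1, 289.3]), 0.55)]
[(array([154.1, 154.2]), 0.71)]
```

View pics/v7.png

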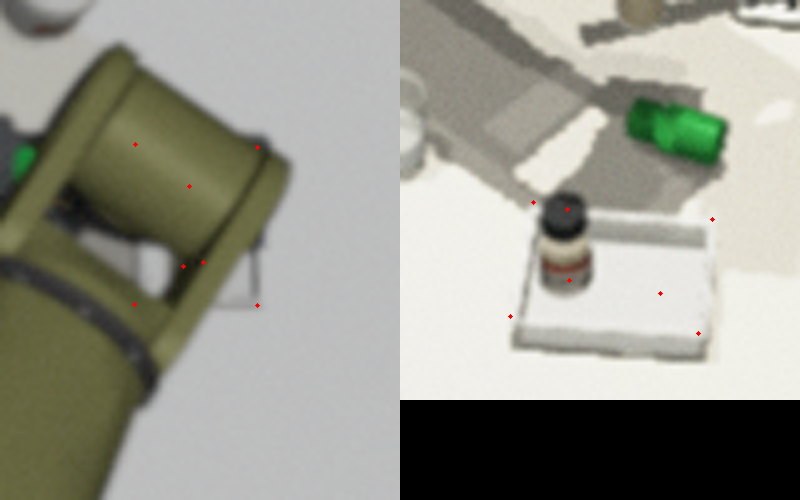

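{"fn": "servo_tool", "kwargs": {"motion": [{"wx":0,"wy":0,"wz":0,"dx":-0.1,"dy":-0.3,"dz":0,"fingers":1},{"wx":0,"wy":0,"wz":0,"dx":-0.2,"dy":-0.6,"dz":0,"fingers":1},{"wx":0,"wy":0,"wz":0,"dx":-0.28,"dy":-0.9,"dz":0,"fingers":1},{"wx":0,"wy":0,"wz":0,"dx":-0.28,"dy":-1,"dz":0,"fingers":1},{"wx":0,"wy":0,"wz":0,"dx":-0.28,"dy":-1,"dz":0.15,"fingers":1},{"wx":0,"wy":0,"wz":0,"dx":-0.28,"dy":-1,"dz":0.3,"fingers":1}]}}

```text
clock: 20.95
eef_pos: [534.7, -421.6, 137.4]
eef_rot: [3.141, 0.002, 3.056]
wrist_force: [0.5, 0.5, -0.7]
finger_gap: 27.2
finger_force: 25.0
```

{"fn": "servo_tool", "kwargs": {"motion": [{"wx":0,"wy":0,"wz":0,"dx":0,"dy":-0.07,"dz":0.2,"fingers":1},{"wx":0,"wy":0,"wz":0,"dx":0,"dy":-0.07,"dz":0.4,"fingers":1},{"wx":0,"wy":0,"wz":0,"dx":0,"dy":-0.07,"dz":0.55,"fingers":1},{"wx":0,"wy":0,"wz":0,"dx":0,"dy":-0.07,"dz":0.55,"fingers":1}]}}

```text
clock: 21.35
eef_pos: [533.4, -428.0, 80.7]
eef_rot: [3.139, -0.002, 3.056]
wrist_force: [-0.4, 0.6, -0.5]
finger_gap: 27.4
finger_force: 25.0
```

```bash
python3 - <<'E'
from h import *
s=read_state();e=s['eef_pos'];print(e.round(1),s['eef_rot'],s['wrist_force'].round(1))
S=camera('side');W=camera('wrist')
b=cv2.resize(S['image'][230:330,180:280],(400,400),interpolation=cv2.INTER_CUBIC)
for X in(e-[0,0,43],(e[0],e[1],2)):
  u=(proj(S,X)-[180,230]+.5)*4; cv2.circle(b,tuple(int(v) for v in u),2,(255,0,0),-1)
c=cv2.resize(W['image'],(400,300))
cv2.imwrite('pics/v8.png',np.hstack([b,cv2.copyMakeBorder(c,0,100,0,0,0)])[:,:,::-1])
E
```

```text
[ 533.4 -428.    80.7] [ 3.13878338e+00 -1.59680268e-03  3.05572150e+00] [-0.4  0.6 -0.5]
```

View pics/v8.png

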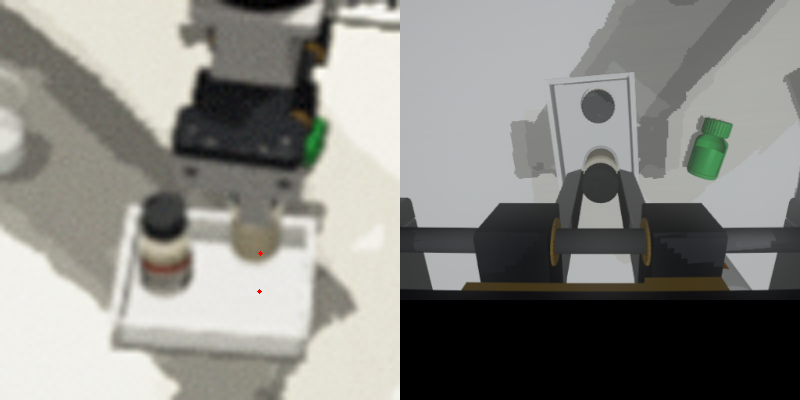

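{"fn": "servo_tool", "kwargs": {"motion": [{"wx":0,"wy":0,"wz":0,"dx":0,"dy":0,"dz":0.1,"fingers":1},{"wx":0,"wy":0,"wz":0,"dx":0,"dy":0,"dz":0.2,"fingers":1},{"wx":0,"wy":0,"wz":0,"dx":0,"dy":0,"dz":0.27,"fingers":1},{"wx":0,"wy":0,"wz":0,"dx":0,"dy":0,"dz":0.3,"fingers":1},{"wx":0,"wy":0,"wz":0,"dx":0,"dy":0,"dz":0.32,"fingers":1},{"wx":0,"wy":0,"wz":0,"dx":0,"dy":0,"dz":0.33,"fingers":1},{"wx":0,"wy":0,"wz":0,"dx":0,"dy":0,"dz":0.33,"fingers":1}]}}

```text
clock: 22.15
eef_pos: [534.2, -430.0, 50.8]
eef_rot: [-3.141, 0.002, 3.055]
wrist_force: [0.7, 0.3, -1.8]
finger_gap: 27.5
finger_force: 25.0
```

{"fn": "servo_tool", "kwargs": {"motion": [{"wx":0,"wy":0,"wz":0,"dx":0,"dy":0,"dz":0.01,"fingers":1},{"wx":0,"wy":0,"wz":0,"dx":0,"dy":0,"dz":0.01,"fingers":1}]}}

```text
clock: 22.35
eef_pos: [534.2, -429.9, 49.8]
eef_rot: [-3.141, 0.002, 3.055]
wrist_force: [0.6, -0.1, -0.1]
finger_gap: 27.4
finger_force: 25.0
```

{"fn": "servo_tool", "kwargs": {"motion": [{"wx":0,"wy":0,"wz":0,"dx":0,"dy":0,"dz":0.01,"fingers":1},{"wx":0,"wy":0,"wz":0,"dx":0,"dy":0,"dz":0.01,"fingers":1}]}}

```text
clock: 22.55
eef_pos: [534.1, -429.9, 48.6]
eef_rot: [3.142, 0.002, 3.055]
wrist_force: [0.0, 0.4, -0.8]
finger_gap: 27.4
finger_force: 25.0
```

{"fn": "servo_tool", "kwargs": {"motion": [{"wx":0,"wy":0,"wz":0,"dx":0,"dy":0,"dz":0.01,"fingers":1},{"wx":0,"wy":0,"wz":0,"dx":0,"dy":0,"dz":0.02,"fingers":1},{"wx":0,"wy":0,"wz":0,"dx":0,"dy":0,"dz":0.02,"fingers":1}]}}

```text
clock: 22.85
eef_pos: [534.1, -429.8, 46.5]
eef_rot: [3.141, 0.002, 3.055]
wrist_force: [-0.2, 0.2, -0.9]
finger_gap: 27.2
finger_force: 25.0
```

{"fn": "servo_tool", "kwargs": {"motion": [{"wx":0,"wy":0,"wz":0,"dx":0,"dy":0,"dz":0.01,"fingers":1},{"wx":0,"wy":0,"wz":0,"dx":0,"dy":0,"dz":0.01,"fingers":1}]}}

```text
clock: 23.05
eef_pos: [534.1, -429.8, 45.6]
eef_rot: [3.141, 0.002, 3.055]
wrist_force: [-1.3, -0.5, -1.4]
finger_gap: 27.3
finger_force: 25.0
```

{"fn": "servo_tool", "kwargs": {"motion": [{"wx":0,"wy":0,"wz":0,"dx":0,"dy":0,"dz":0.01,"fingers":1},{"wx":0,"wy":0,"wz":0,"dx":0,"dy":0,"dz":0.01,"fingers":1}]}}

```text
clock: 23.25
eef_pos: [534.1, -429.9, 44.6]
eef_rot: [3.141, 0.002, 3.055]
wrist_force: [-0.2, 0.1, -0.3]
finger_gap: 27.1
finger_force: 25.0
```

{"fn": "servo_tool", "kwargs": {"motion": [{"wx":0,"wy":0,"wz":0,"dx":0,"dy":0,"dz":0.01,"fingers":1},{"wx":0,"wy":0,"wz":0,"dx":0,"dy":0,"dz":0.01,"fingers":1}]}}

```text
clock: 23.45
eef_pos: [534.2, -429.9, 43.9]
eef_rot: [-3.141, 0.002, 3.055]
wrist_force: [-1.0, 1.0, 1.0]
finger_gap: 27.2
finger_force: 25.0
```

{"fn": "servo_tool", "kwargs": {"motion": [{"wx":0,"wy":0,"wz":0,"dx":0,"dy":0,"dz":0.01,"fingers":1},{"wx":0,"wy":0,"wz":0,"dx":0,"dy":0,"dz":0.01,"fingers":1}]}}

```text
clock: 23.65
eef_pos: [534.5, -430.0, 43.8]
eef_rot: [-3.141, 0.003, 3.055]
wrist_force: [-1.3, 1.9, 8.3]
finger_gap: 27.0
finger_force: 25.0
```

{"fn": "servo_tool", "kwargs": {"motion": [{"wx":0,"wy":0,"wz":0,"dx":0,"dy":0,"dz":-0.008,"fingers":1},{"wx":0,"wy":0,"wz":0,"dx":0,"dy":0,"dz":-0.008,"fingers":0.1},{"wx":0,"wy":0,"wz":0,"dx":0,"dy":0,"dz":-0.008,"fingers":0.1},{"wx":0,"wy":0,"wz":0,"dx":0,"dy":0,"dz":-0.008,"fingers":0.1},{"wx":0,"wy":0,"wz":0,"dx":0,"dy":0,"dz":-0.008,"fingers":0.1},{"wx":0,"wy":0,"wz":0,"dx":0,"dy":0,"dz":-0.1,"fingers":0.1},{"wx":0,"wy":0,"wz":0,"dx":0,"dy":0,"dz":-0.3,"fingers":0.1},{"wx":0,"wy":0,"wz":0,"dx":0,"dy":0,"dz":-0.6,"fingers":0.1},{"wx":0,"wy":0,"wz":0,"dx":0,"dy":0,"dz":-1,"fingers":0.1},{"wx":0,"wy":0,"wz":0,"dx":0,"dy":0,"dz":-1,"fingers":0.1}], "newtons": 5}}

```text
clock: 24.65
eef_pos: [535.6, -431.3, 149.8]
eef_rot: [-3.136, 0.01, 3.055]
wrist_force: [0.1, -0.8, 0.9]
finger_gap: 42.3
finger_force: 0.0
```

{"fn": "servo_tool", "kwargs": {"motion": [{"wx":0,"wy":0,"wz":0,"dx":0.5,"dy":0.5,"dz":-0.3,"fingers":0.1},{"wx":0,"wy":0,"wz":0,"dx":0.5,"dy":1,"dz":-0.5,"fingers":0.1},{"wx":0,"wy":0,"wz":0,"dx":0.5,"dy":1,"dz":-0.5,"fingers":0.1},{"wx":0,"wy":0,"wz":0,"dx":0.5,"dy":1,"dz":-0.5,"fingers":0.1}]}}

```text
clock: 25.05
eef_pos: [493.1, -324.0, 195.2]
eef_rot: [-3.14, 0.005, 3.057]
wrist_force: [0.1, -0.6, -0.3]
finger_gap: 42.3
finger_force: 0.0
```

```bash
python3 - <<'E'
from h import *
T=camera('top');S=camera('side')
a=cv2.resize(T['image'][110:290,130:400],(450,300),interpolation=cv2.INTER_AREA)
b=cv2.resize(S['image'][150:350,150:350],(400,400),interpolation=cv2.INTER_CUBIC)
a=cv2.resize(T['image'][140:260,300:400],(350,420),interpolation=cv2.INTER_CUBIC)
cv2.imwrite('pics/v9.png',np.hstack([a,cv2.copyMakeBorder(b,0,20,0,0,0)])[:,:,::-1])
E
```

```text
(no output)
```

View pics/v9.png

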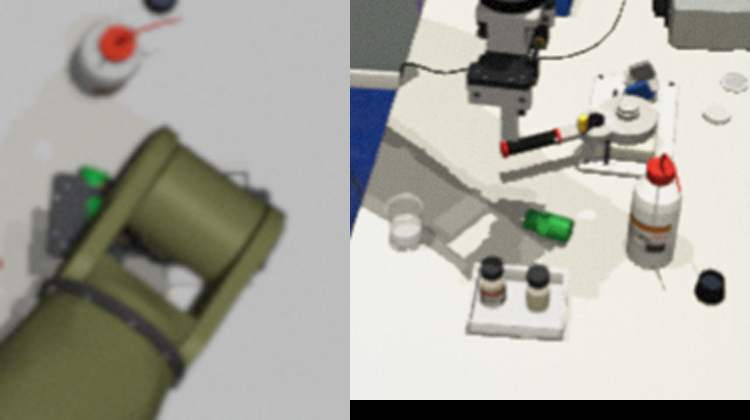

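The picture shows both bottles standing upright in the tray, at about (490,282) and (537,288). The other things are unmoved and the robot is clear, so I'm handing in.

```bash
python3 -c "
from cell import *
print(sign_off())"
```

```text
the job is handed in; nothing more can be done
None
```

The job is done and handed in: I flipped the lever to loosen, backed the jaw off about 9.3 mm (measured from the top camera), then lifted the bottle out and stood it upright in the tray beside the other one. It finished at about 25 s of the 72 s allowed, and no verdict came back.

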